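# Unclip the charged cell and lay it in the sloping rack

## Robot

A 7-joint arm with a two-finger parallel gripper is mounted at the origin on a cart in front of the work surface, level with it; the furniture and walls round the work are solid. World frame = base frame: x ahead of the robot, y to its left, z up, the work surface at z = 0. Lengths are in m, angles in rad, forces in N, time in s.
With the tool pointing down it reaches from about 0.4 to 0.9 m from the base axis. Payload 5.5 kg.
Tool frame: the origin (TCP) lies midway between the tips of the shut fingers; the grasp point (between the pads) lies hold_point_z behind it (hold_point_z is the distance from the TCP to the grasp point, in m); z points along the fingers, y is the line along which they close (so a half turn about z gives the same grasp; the last joint's range is limited). The gripper opens to 92 mm and grips with 3 to 60 N. Pads are 19 mm wide; open, the fingers measure 130 mm over their backs; the gripper's body (75 mm by 190 mm) begins 47 mm behind the grasp point.
Start: joints at [1.453, 0.501, -0.427, 1.55, 0.221, 1.138, -0.21], TCP at [0.242, -0.603, 0.227] pointing down, gripper open.
Joint ranges: [-2.88, 2.88], [-0.31, 2.03], [-1.54, 1.56], [0.2, 2.42], [-1.41, 4.55], [0.19, 2.02], [-2.57, 2.57]. Speed limits (rad/s): [2.57, 2.57, 3.14, 3.14, 3.14, 3.14, 3.14].

## Interface

Orientations are given as a rotation vector (axis times angle).
In Python, from cell import sense, get_image, close_job, hold_point_z gives the robot as it stands.
- The arm moves only by the shell command python3 -m inch 'ROWS' [FORCE]. ROWS is JSON, a list of rows, each a list of 5 numbers: the opening, from -1 (shut) to 1 (fully open), so that 0 is half open, then the shift along the tool's x, y, z in mm, then the turn about the tool's z in degrees. A call has 1 to 8 rows; each row is the pose to reach, as a shift and turn from the pose commanded when the call began, along the tool's axes at that moment; what a row does not reach only later rows make up. A row lasts 1/8 s, in which the tool goes at most 62.5 mm and 10.7 degrees, less where a joint would pass 70% of its speed; a pose out of reach is approached as far as the arm can. A call with a gripper value outside its range is refused whole. The fingers move at their own pace and stop on an object; FORCE is the grip in N (left out, the last holds). Time passes only in rows, so rows that repeat a pose let the fingers close. It gives the time, the measured TCP pose, the force, the opening and the grip force at its end, in the units of the state.
- sense(): the state, without advancing time (a new reading comes with each control period).
- get_image(name): name is "scene" or "top" or "wrist"; returns a dict with "img" (400x640x3 uint8, red, green, blue), "vfov" (degrees; the focal length in pixels is half the picture's height over the tangent of half this angle, whatever the lens; pixels are square), "cx", "cy" (the principal point, pixels), "dist_coeffs" ([k1, k2, p1, p2, k3] as OpenCV has them; the pictures are not rectified), "xyz" and "attitude" of the camera in the world. Camera axes: x right, y up, looking along -z (the intrinsics and any distortion apply to the point x, -y, -z); pixel columns grow to the right and rows downward; lengths in m; the calibration is good to about 2 mm. A picture is of the moment at which its call begins. There is no depth.
- close_job(): hands the job in; it is judged then, once.
The state is a dict: "time": time; "qpos": joint angles; "dq": joint speeds; "effort": joint torques, N m; "ee_pos": TCP position; "eef_rot": TCP orientation; "contact_force": force on the tool from outside, world axes, zero at the start; "moment": the same for the moment, N m; "finger_gap": finger opening in m; "gripper_force": force on a finger pad.
Only numpy, scipy, OpenCV 4.12 (cv2) and the standard library are available. Lean on these libraries where they do the work, as an engineer would, in place of code of your own. Each camera call takes 0.05 s, during which the arm holds its last target. There are 200 camera calls.

## Task

First swing the orange gate fully shut across the low end of the sloping rack. Then pull the green battery cell straight up out of its spring clips, lay it crosswise on the rack's sloping deck close above the gate, and let go gently so that it comes to rest against the shut gate, without dropping it or letting it run down the whole slope. Leave the red cell in its clips and the other things where they are.

Things in the scene. Friction and masses are not known exactly. Their poses are not given: they have to be found in the camera images.
- cell_green: Green-wrapped battery cell, a plain cylinder of 21 mm diameter and 70 mm length, about 70 g. Origin at its centre; its own y axis runs along the cylinder. It rolls freely on any flat surface. It starts lying level in one of the two bays of the holder (either one).
- cell_red: Red-wrapped battery cell of the same size and axes, lying in the other bay of the holder; it stays there.
- cell_holder: Black two-bay cell holder, fixed: base plate 150 (x) x 86 (y) x 8 mm high; origin at the centre of its underside. Bays at its x = -45 and +45 mm; each cell lies along its y, the cell's axis 32 mm above the table. Between the clips, 48 mm of each cell is bare on both sides down to the base plate: grip it there, across its diameter.
- cell_rack: Sloping cell rack, fixed, about 130 (x) x 94 (y) mm; origin at the centre of its underside. White deck 82 mm wide between plywood cheeks (y = -41 to +41 mm) that rise 28 mm above the table; a 34 mm high board closes the high end at x = +62 mm. The deck falls 5 degrees towards -x: its face is 16.5 mm above the table at x = 0, 11.3 mm at its low end x = -60 mm.
- gate (a joint): Angle of the orange gate (rad): 0 = fully shut (a stop), its arm along the rack's +y across the low end; grows anticlockwise seen from above to 1.6 = pointing to the rack's -x. Upright pin at the rack's x = -68, y = -46 mm. Light friction (0.5 N at the knob), stays where left. Arm 8 mm thick, 96 mm long, 14 to 26 mm above the table.
- gate_knob (a point): Centre of the upper part of the gate's upright black round knob (14 mm diameter, from 26 to 54 mm above the table), 84 mm from the pin; this point is 45 mm above the table. The knob can be pinched from above or pushed.
- solvent_bottle: Small white bottle with a red cap, 40 mm diameter, 94 mm high, standing; origin at the centre of its underside. Bystander.
- tape_measure: Red tape measure, 52 x 60 x 26 mm; origin at the centre of its underside. Bystander.
- bearing_carton: Small yellow and orange carton, 34 x 70 x 50 mm; origin at the centre of its underside. Bystander.
- clips (a point): Point midway between the two bays, 32 mm above the table. Each bay has two steel C-shaped spring clips, open at the top, near the cell's ends: 8 mm wide, at the holder's y = -28 and +28 mm, up to 48 mm above the table, 16 mm to each side of the cell's axis. Pulled straight up, they resist with 9 to 12 N, most in the first 3 mm, spread, then snap free by 18 mm.
- rest (a point): Fixed to the rack at its x = -53.5, y = 0, 22 mm above the table: where the centre of a cell comes to lie when it rests crosswise (along the rack's y) on the deck against the shut gate, whose inner face is at x = -64 mm. With the gate open a cell rolls out here.
Not all that is in view belongs to the job. There is more than one size of the cell_green; the one meant has the size given above.

How it is judged:
On the way, in this order (a step that is already met when the one before it is completed fails the run):
1. the gate is shut (within 0.08 rad) while the green cell is still in its clips (value of joint gate below 0.08 rad and z of cell_green in the frame of cell_holder below 0.036 m), for 0.2 s.
2. the green cell is clear of its clips (z of cell_green in the frame of cell_holder above 0.06 m), for 0.1 s.
At the end, for the whole second after the job is handed in: The gate is shut (within 0.08 rad); the green cell lies on the deck, crosswise within 0.15 rad, at rest against the gate (centre within about 6 mm of the touching position, within 10 mm of the rack's middle line); the red cell is still in its clips (within 10 mm) (value of joint gate below 0.08 rad and x of cell_green in the frame of cell_rack between -0.06 and -0.047 m and y of cell_green in the frame of cell_rack between -0.01 and 0.01 m and z of cell_green in the frame of cell_rack between 0.018 and 0.027 m and angle between the y axis of cell_green and the y axis of cell_rack, either way round below 0.15 rad and linear speed of cell_green below 0.02 m/s and distance of cell_red from where it was at the start of the episode below 0.01 m).
It fails at once if the green cell, not held, drops or runs faster than 0.3 m/s (linear speed of cell_green above 0.3 m/s and contact force between the fingers and cell_green below 0.05 N).
It fails at once if the red cell is pulled from its clips (moved 10 mm) (distance of cell_red from where it was at the start of the episode above 0.01 m).
It fails at once if a bystander is moved by more than 30 mm (distance of any of solvent_bottle, tape_measure, bearing_carton from where it was at the start of the episode above 0.03 m).
It also fails if it takes over 54 s, if anything falls off the work surface, if the arm or the gripper's body presses on something with over 40 N, if the wrist force passes 120 N, or if a joint passes its speed limit or range.

## Working session

There is one attempt and no reset: what is moved stays moved. The work goes in short steps, Python scripts to look and compute and a shell command to move; the robot and the scene stay as the last step left them, time stands still between calls to the robot, and variables do not carry over. Pictures are saved under pics/ and viewed, at most 10 in all, crops included, and the job is handed in when it is done.

```bash
mkdir -p pics; ls
cat > h.py <<'E'
import numpy as np,cv2
from cell import sense,get_image,close_job,hold_point_z
from scipy.spatial.transform import Rotation as R
def cam(n,save=None):
    c=get_image(n)
    if save: cv2.imwrite('pics/'+save,c['img'][:,:,::-1])
    return c
def rotm(a):
    a=np.array(a,float); return R.from_rotvec(a).as_matrix() if a.size==3 else a.reshape(3,3)
def K(c):
    f=c['img'].shape[0]/2/np.tan(np.radians(c['vfov'])/2)
    return np.array([[f,0,c['cx']],[0,f,c['cy']],[0,0,1.]])
def plane(c,uv,z):
    p=cv2.undistortPoints(np.array(uv,float).reshape(-1,1,2),K(c),np.array(c['dist_coeffs'],float)).reshape(-1,2)
    d=np.c_[p[:,0],-p[:,1],-np.ones(len(p))]@rotm(c['attitude']).T
    o=np.array(c['xyz']); return o+d*((z-o[2])/d[:,2])[:,None]
def proj(c,P):
    q=(np.array(P,float).reshape(-1,3)-np.array(c['xyz']))@rotm(c['attitude'])
    q=q*[1,-1,-1]
    return cv2.projectPoints(q.reshape(-1,1,3),np.zeros(3),np.zeros(3),K(c),np.array(c['dist_coeffs'],float))[0].reshape(-1,2)
E
python3 - <<'E'
from h import *
import json
s=sense();print({k:np.round(v,3).tolist() for k,v in s.items()},hold_point_z)
for n in('scene','top','wrist'):
    c=cam(n,n+'0.png');print(n,{k:v for k,v in c.items() if k!='img'})
E
```

```text
pics
{'time': 0.0, 'qpos': [1.453, 0.502, -0.427, 1.551, 0.221, 1.138, -0.21], 'dq': [-0.0, 0.001, -0.002, -0.0, -0.001, -0.001, -0.002], 'effort': [-0.0, -56.66, -5.816, -27.911, -0.068, 0.031, 0.0], 'ee_pos': [0.241, -0.603, 0.226], 'eef_rot': [-3.083, -0.594, 0.001], 'contact_force': [-0.338, -0.082, 0.651], 'moment': [0.014, 0.007, -0.035], 'gripper_force': 0.0, 'finger_gap': 0.092} 0.0188
scene {'vfov': 54.27282095690096, 'cx': 319.73122189385754, 'cy': 202.24434712784313, 'dist_coeffs': array([0.00853598, 0.        , 0.        , 0.        , 0.        ]), 'xyz': array([ 0.91953365, -0.3545541 ,  0.8392187 ]), 'attitude': array([0.58422272, 0.21173529, 0.68683005])}
top {'vfov': 47.76054084489212, 'cx': 315.48506306594425, 'cy': 198.47097789165974, 'dist_coeffs': array([-0.06789577,  0.        ,  0.        ,  0.        ,  0.        ]), 'xyz': array([0.39952254, 0.06415571, 1.02440618]), 'attitude': array([ 0.12979814, -0.16476801, -1.56328569])}
wrist {'vfov': 70.29141583406665, 'cx': 316.72979722020796, 'cy': 202.99146879432848, 'dist_coeffs': array([-0.03749581,  0.        ,  0.        ,  0.        ,  0.        ]), 'xyz': array([ 0.30525429, -0.57685304,  0.38398637]), 'attitude': array([-0.22641143,  0.15480175, -1.18188894])}
```

View pics/top0.png

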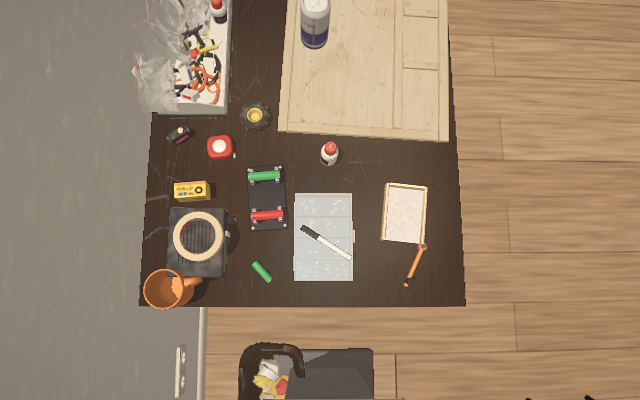

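View pics/scene0.png

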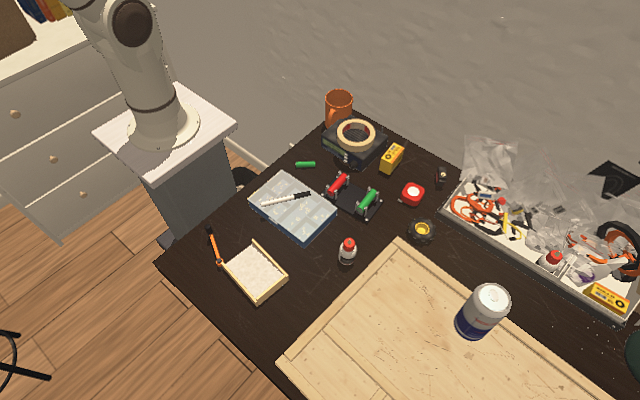

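The top view shows the holder at about (267,198), with the green cell at (264,176) and the red at (267,215). The rack is at (404,214), and the open gate runs from about (423,247) to (406,285). The green piece at (262,272) is a decoy.

Run:
```python
import cv2,numpy as np
t=cv2.imread('pics/top0.png')
a=cv2.resize(t[170:300,370:440],None,fx=4.5,fy=4.5,interpolation=cv2.INTER_CUBIC)
b=cv2.resize(t[155:240,235:300],None,fx=6,fy=6,interpolation=cv2.INTER_CUBIC)
o=np.zeros((590,800,3),np.uint8);o[:a.shape[0],:a.shape[1]]=a;o[:b.shape[0],400:400+b.shape[1]]=b[:, :400]
cv2.imwrite('pics/crop.png',o)
```

```text
(no output)
```

View pics/crop.png

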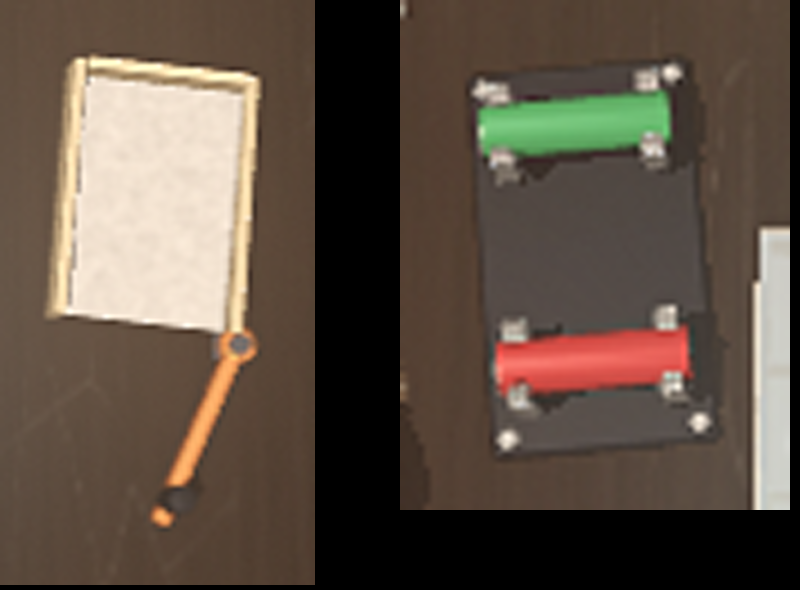

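The enlarged crops give the deck outline, the gate pin at about (423,247) and the knob near (410,280). The two cells have clean, separate colours. Next I measure these with masks in both views.

```bash
cat > m.py <<'E'
from h import *
def blobs(c,lo,hi,roi=None,minA=25):
    hsv=cv2.cvtColor(c['img'],cv2.COLOR_RGB2HSV)
    m=cv2.inRange(hsv,np.array(lo),np.array(hi))
    if roi:
        z=np.zeros_like(m);u0,u1,v0,v1=roi;z[v0:v1,u0:u1]=m[v0:v1,u0:u1];m=z
    cs=cv2.findContours(m,cv2.RETR_EXTERNAL,cv2.CHAIN_APPROX_NONE)[0]
    return sorted([k for k in cs if cv2.contourArea(k)>minA],key=cv2.contourArea)[::-1]
def cen(k): return np.array(cv2.minAreaRect(k)[0])
def tri(c1,u1,c2,u2):
    P=[]
    for c,u in((c1,u1),(c2,u2)):
        a=np.array(c['xyz']);b=plane(c,[u],0)[0];P.append((a,(b-a)/np.linalg.norm(b-a)))
    A=sum(np.eye(3)-np.outer(d,d) for _,d in P);B=sum((np.eye(3)-np.outer(d,d))@a for a,d in P)
    x=np.linalg.solve(A,B);return x,[np.linalg.norm((np.eye(3)-np.outer(d,d))@(x-a)) for a,d in P]
E
python3 - <<'E'
from m import *
np.set_printoptions(precision=4,suppress=True)
t=cam('top');s=cam('scene')
G=([50,110,50],[75,255,255]);Rd=([0,150,120],[6,255,255]);O=([7,150,120],[16,255,255])
for n,col,rt,rs in(('green',G,(240,300,160,190),(350,390,180,225)),('red',Rd,(240,300,200,235),(320,352,165,205))):
    kt=blobs(t,*col,rt)[0];ks=blobs(s,*col,rs)[0]
    r=cv2.minAreaRect(kt);b=cv2.boxPoints(r);P=plane(t,b,.034)
    e=[np.linalg.norm(P[i]-P[(i+1)%4]) for i in(0,1)]
    i=int(np.argmax(e));d=P[i]-P[(i+1)%4]
    print(n,plane(t,[cen(kt)],.032),'size',e,'yaw',np.degrees(np.arctan2(d[1],d[0])),'tri',tri(t,cen(kt),s,cen(ks)))
# deck
kd=blobs(t,[0,0,150],[40,75,255],(375,432,175,255))[0];b=cv2.boxPoints(cv2.minAreaRect(kd))
P=plane(t,b,.0165);print('deck',b,P,[np.linalg.norm(P[i]-P[(i+1)%4]) for i in(0,1)],P.mean(0))
ko=blobs(t,*O,(395,435,235,295),5)
for k in ko: print('orange',cv2.contourArea(k),cv2.minAreaRect(k))
ko=blobs(s,*O,(200,230,220,275),5)
for k in ko: print('orange s',cv2.contourArea(k),cv2.minAreaRect(k))
f=lambda x,y:(370+x/4.5,170+y/4.5)
print('pin',plane(t,[f(238,346)],.028),'arm tip',plane(t,[f(162,516)],.026),'knob top',plane(t,[f(180,497)],.054))
print('outer corners',plane(t,[f(78,60),f(258,78),f(50,318)],.031))
E
```

```text
green [[0.6353 0.1579 0.032 ]] size [np.float64(0.06844369137328198), np.float64(0.009461408840325949)] yaw 96.81638867476494 tri (array([0.6386, 0.1608, 0.0292]), [np.float64(0.003639635246522936), np.float64(0.0036396352465229197)])
red [[0.5508 0.1497 0.032 ]] size [np.float64(0.06993903274477702), np.float64(0.02030996898301493)] yaw 95.521607798165 tri (array([0.5512, 0.1502, 0.0319]), [np.float64(0.000606797171205579), np.float64(0.0006067971712055083)])
deck [[380.6359 239.0041]
 [387.0127 182.8878]
 [425.6502 187.2784]
 [419.2733 243.3947]] [[ 0.499  -0.1047  0.0165]
 [ 0.6282 -0.1228  0.0165]
 [ 0.6184 -0.2123  0.0165]
 [ 0.4891 -0.192   0.0165]] [np.float64(0.13044351224746722), np.float64(0.09001296365840364)] [ 0.5587 -0.1579  0.0165]
orange 113.0 ((414.9778747558594, 261.00701904296875), (7.5952324867248535, 35.74033737182617), 27.407573699951172)
orange 8.5 ((406.0, 284.5), (3.0, 4.0), 90.0)
orange s 74.0 ((215.224853515625, 248.23965454101562), (29.53846549987793, 5.307693004608154), 67.38013458251953)
orange s 8.5 ((218.00001525878906, 263.5000305175781), (5.813776969909668, 2.683281421661377), 26.56505012512207)
pin [[ 0.4803 -0.1969  0.028 ]] arm tip [[ 0.3977 -0.1567  0.026 ]] knob top [[ 0.4066 -0.1594  0.054 ]]
outer corners [[ 0.6239 -0.1208  0.031 ]
 [ 0.6151 -0.2122  0.031 ]
 [ 0.4939 -0.1032  0.031 ]]
```

```bash
cat >> m.py <<'E'
def delta(p,close_deg=None):
    "shift mm in tool axes and turn deg to bring TCP to p with tool y (mod 180) along close_deg"
    s=sense();M=rotm(s['eef_rot']);d=M.T@(np.array(p)-s['ee_pos'])*1000
    y=np.degrees(np.arctan2(M[1,1],M[0,1]));t=0
    if close_deg is not None: t=-(((close_deg-y)+90)%180-90)   # tool z down: + turn is clockwise from above
    print('shift',np.round(d,1),'turn',round(t,1),'ydir',round(y,1),'t',round(s['time'],2),'F',np.round(s['contact_force'],1),'tcp',np.round(s['ee_pos'],4),'gap',round(s['finger_gap'],4))
E
python3 - <<'E'
from m import *
delta([.4066,-.1594,.15],28.6)
np.set_printoptions(precision=4,suppress=True)
t=cam('top');s=cam('scene')
G=([40,70,40],[95,255,255])
kt=blobs(t,*G,(240,300,160,190))[0];ks=blobs(s,*G,(350,390,180,225))[0]
r=cv2.minAreaRect(kt);P=plane(t,cv2.boxPoints(r),.034);print('green',plane(t,[cen(kt)],.032),[np.linalg.norm(P[i]-P[(i+1)%4]) for i in(0,1)],P[:2],tri(t,cen(kt),s,cen(ks)))
E
```

```text
shift [ 318.3 -350.5   76.5] turn 83.2 ydir -68.2 t 0.25 F [ 0.5 -0.2  0.3] tcp [ 0.2414 -0.6031  0.2262] gap 0.0919
green [[0.6405 0.159  0.032 ]] [np.float64(0.07103918269685548), np.float64(0.021570588768090475)] [[0.6476 0.1953 0.034 ]
 [0.654  0.1246 0.034 ]] (array([0.6412, 0.1593, 0.0295]), [np.float64(6.720381449714418e-05), np.float64(6.720381449696769e-05)])
```

Green is at (0.6405, 0.159) and red at (0.551, 0.150). They are 90 mm apart along 5.9°, which matches the 90 mm bay spacing. Next, move above the knob.

```bash
python3 -m inch '[[0,35,-39,0,-10],[0,75,-83,0,-20],[-0.2,115,-127,0,-30],[-0.2,155,-171,10,-40],[-0.2,200,-220,20,-50],[-0.2,240,-264,35,-60],[-0.2,280,-308,50,-70],[-0.2,318,-350,70,-80]]' 10 && python3 -m inch '[[-0.2,0,0,0,-10],[-0.2,0,0,0,-17],[-0.2,0,0,0,-17]]'
python3 - <<'E'
from m import *
delta([.4066,-.1594,.15],28.6)
print(np.round(sense()['qpos'],2))
c=cam('wrist','w1.png');print(c['xyz'])
E
```

```text
time: 1.35
ee_pos: [0.4078, -0.1591, 0.1571]
eef_rot: [1.973, 2.441, -0.0]
contact_force: [1.3, -1.3, -0.1]
finger_gap: 0.0368
gripper_force: 0.0
time: 1.72
ee_pos: [0.4069, -0.1602, 0.1568]
eef_rot: [1.6, 2.704, 0.0]
contact_force: [1.0, -0.5, 0.0]
finger_gap: 0.0367
gripper_force: 0.0
shift [0.8 0.1 6.8] turn 0.2 ydir 28.8 t 1.73 F [ 1.  -0.5  0. ] tcp [ 0.4069 -0.1602  0.1568] gap 0.0367
[ 1.16  0.32 -0.97  2.12  0.34  0.87  0.5 ]
[ 0.37377021 -0.09919922  0.31498313]
```

View pics/w1.png

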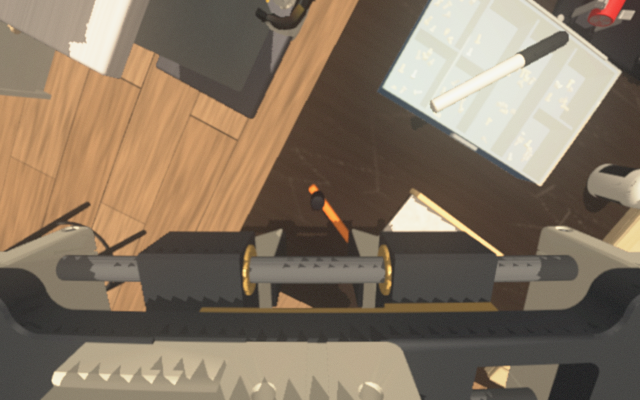

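The wrist view shows the knob at about (317,200) between the fingers, with the orange arm leading down to the pin at right.

Run:
```python
from m import *
np.set_printoptions(precision=4,suppress=True)
c=cam('wrist')
k=blobs(c,[0,0,0],[180,255,45],(300,335,186,216),10)
for q in k: print(cv2.contourArea(q),cv2.minAreaRect(q))
print(plane(c,[(317,197)],.054),plane(c,[(317,202)],.045))
print(proj(c,[[.4066,-.1594,.054],[.4066,-.1594,.026],[.4803,-.1969,.028]]))
g=cv2.resize(c['img'][170:250,280:380,::-1],None,fx=6,fy=6,interpolation=cv2.INTER_CUBIC);cv2.imwrite('pics/w1c.png',g)
```

```text
[[ 0.4048 -0.1548  0.054 ]] [[ 0.4083 -0.1612  0.045 ]]
[[316.3667 201.9789]
 [316.3749 195.1861]
 [358.6836 255.916 ]]
```

View pics/w1c.png

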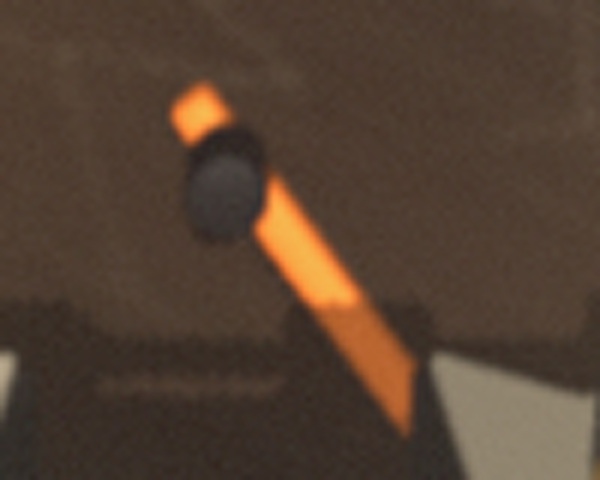

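```bash
python3 -m inch '[[-0.2,0,0,40,0],[-0.2,0,0,80,0],[-0.2,0,0,110,0],[-0.2,0,0,124,0],[-1,0,0,124,0],[-1,0,0,124,0],[-1,0,0,124,0],[-1,0,0,124,0]]' 6
python3 - <<'E'
from m import *
delta([.407,-.160,.033])
th0=154.1;M=rotm(sense()['eef_rot'])
u=lambda a:np.array([np.cos(np.radians(a)),np.sin(np.radians(a)),0])*84
for a in np.arange(th0,75,-8): print(round(a,1),np.round(M.T@(u(a)-u(th0)),1))
for a in(82.5,80): print(a,np.round(M.T@(u(a)-u(th0)),1))
E
```

```text
time: 2.82
ee_pos: [0.4077, -0.1608, 0.0336]
eef_rot: [1.598, 2.702, 0.0]
contact_force: [0.3, 0.1, 4.4]
finger_gap: 0.0136
gripper_force: 6.0
shift [ 1.1 -0.2  0.6] turn 0 ydir 28.8 t 2.83 F [0.3 0.1 4.4] tcp [ 0.4077 -0.1608  0.0336] gap 0.0136
154.1 [0. 0. 0.]
146.1 [ 6.1 10.   0. ]
138.1 [10.7 20.8  0. ]
130.1 [13.8 32.1  0. ]
122.1 [15.3 43.7  0. ]
114.1 [15.2 55.4  0. ]
106.1 [13.4 67.   0.1]
98.1 [10.  78.2  0.1]
90.1 [ 5.1 88.9  0.1]
82.1 [-1.2 98.7  0.1]
82.5 [-0.9 98.3  0.1]
80 [-3.100e+00  1.012e+02  1.000e-01]
```

```bash
python3 -m inch '[[-1,3,5,0,0],[-1,6,10,0,0],[-1,8.5,15.5,0,0],[-1,10.7,21,0,0],[-1,12.5,26.5,0,0],[-1,13.8,32,0,0],[-1,15.3,44,0,0],[-1,15.2,55,0,0]]'
python3 - <<'E'
from m import *
delta([.4077,-.1608,.0336])
E
```

```text
time: 3.82
ee_pos: [0.4477, -0.1195, 0.0324]
eef_rot: [-1.598, -2.704, -0.0]
contact_force: [-1.9, -0.1, 0.2]
finger_gap: 0.0138
gripper_force: 6.0
shift [-16.9 -54.9  -1.2] turn 0 ydir 28.8 t 3.83 F [-1.9 -0.1  0.2] tcp [ 0.4477 -0.1195  0.0324] gap 0.0138
```

```bash
python3 -m inch '[[-1,-0.7,6,0,0],[-1,-1.8,12,0,0],[-1,-3.3,17.5,0,0],[-1,-5.2,23,0,0],[-1,-7.5,28.5,0,0],[-1,-10,34,0,0],[-1,-12.8,38.5,0,0],[-1,-15,41.5,0,0]]' && python3 -m inch '[[-1,-0.8,1.2,0,0],[-1,-1.7,2.4,0,0],[-1,-1.7,2.4,0,0]]'
```

```text
time: 4.82
ee_pos: [0.4917, -0.1137, 0.0328]
eef_rot: [1.599, 2.704, 0.0]
contact_force: [-0.9, 0.6, -0.7]
finger_gap: 0.0138
gripper_force: 6.0
time: 5.2
ee_pos: [0.4929, -0.1138, 0.0326]
eef_rot: [-1.598, -2.703, 0.002]
contact_force: [-4.8, 0.9, 2.2]
finger_gap: 0.0133
gripper_force: 6.0
```

```bash
python3 -m inch '[[-1,-0.8,1.2,0,0],[-1,-1.2,1.8,0,0],[-1,-1.2,1.8,0,0]]' && python3 -m inch '[[-1,0.8,-1.2,0,0],[-0.4,0.8,-1.2,0,0],[-0.4,0.8,-1.2,0,0],[-0.4,0.8,-1.2,-40,0],[-0.4,0.8,-1.2,-90,0],[-0.4,0.8,-1.2,-140,0]]'
python3 - <<'E'
from m import *
delta([.6405,.159,.13],5.9)
E
```

```text
time: 5.58
ee_pos: [0.4931, -0.1138, 0.0324]
eef_rot: [-1.596, -2.701, 0.005]
contact_force: [-8.4, 2.5, 6.4]
finger_gap: 0.0137
gripper_force: 6.0
time: 6.32
ee_pos: [0.4955, -0.114, 0.1745]
eef_rot: [1.598, 2.704, 0.001]
contact_force: [0.9, -0.5, 0.2]
finger_gap: 0.0274
gripper_force: 0.0
shift [169.3 258.6  44.7] turn 22.9 ydir 28.8 t 6.33 F [ 0.9 -0.5  0.2] tcp [ 0.4955 -0.114   0.1745] gap 0.0274
```

Under 8 N the gate did not move any further, so it is on its stop. Next, move over the green cell and take a picture to check the gate and the grasp.

```bash
python3 -m inch '[[-0.1,28,43,0,4],[-0.1,58,88,0,8],[-0.1,88,134,0,12],[-0.1,118,180,5,16],[-0.1,148,226,15,20],[-0.1,169,258.6,25,23],[-0.1,169.3,258.6,25,23]]' 40
python3 - <<'E'
from m import *
np.set_printoptions(precision=4,suppress=True)
delta([.6405,.159,.13],5.9)
c=cam('wrist')
t=cam('top')
k=blobs(c,[40,70,40],[95,255,255],None,100)
print([ (cv2.contourArea(q),cv2.minAreaRect(q)) for q in k])
print('pred',proj(c,[[.6405,.159,.032]]))
a=cv2.resize(t['img'][170:270,370:440,::-1],None,fx=5.5,fy=5.5,interpolation=cv2.INTER_CUBIC)
b=c['img'][100:,120:530,::-1]
o=np.zeros((550,800,3),np.uint8);o[:,:385]=a;o[:300,390:800]=b;cv2.imwrite('pics/c2.png',o)
E
```

```text
time: 7.2
ee_pos: [0.6399, 0.164, 0.1472]
eef_rot: [-2.098, -2.335, -0.004]
contact_force: [-0.6, -1.0, 0.5]
finger_gap: 0.0412
gripper_force: 0.0
shift [-5.1  0.1 17.2] turn 0.2 ydir 6.1 t 7.2 F [-0.6 -1.   0.5] tcp [0.6399 0.164  0.1472] gap 0.0412
[(1372.5, ((318.0, 207.0), (22.0, 72.0), 0.0)), (813.0, ((120.84505462646484, 177.37380981445312), (17.748329162597656, 53.4145622253418), 47.290611267089844))]
pred [[316.3305 205.2101]]
```

View pics/c2.png

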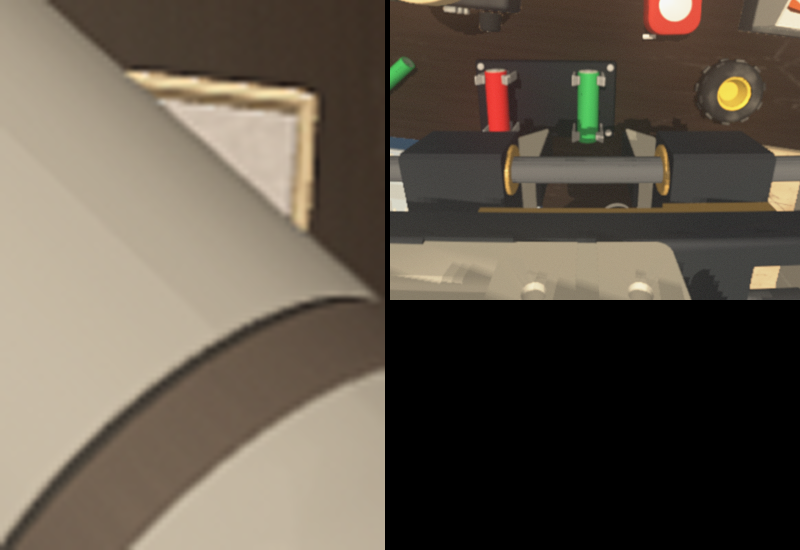

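The wrist view shows the green cell at about (588,105) in the composite, upright between the open fingers, and the red cell to its left. The top view is hidden by the arm. Next, descend and grip with the tips 7 mm below the cell's axis.

```bash
python3 -m inch '[[-0.1,-6,1,0,0],[-0.1,-6,1,50,0],[-0.1,-6,1,90,0],[-0.1,-6,1,110,0],[-0.1,-6,1,121.5,0],[-0.1,-6,1,121.5,0]]' 40 && python3 -m inch '[[-1,0,0,0,0],[-1,0,0,0,0],[-1,0,0,0,0],[-1,0,0,0,0],[-1,0,0,0,0]]' 45
```

```text
time: 8.05
ee_pos: [0.6417, 0.1528, 0.0265]
eef_rot: [2.106, 2.331, 0.0]
contact_force: [-0.5, 0.2, -0.8]
finger_gap: 0.0415
gripper_force: 0.0
time: 8.68
ee_pos: [0.6421, 0.1534, 0.0272]
eef_rot: [2.105, 2.331, 0.002]
contact_force: [-0.5, -0.3, 6.5]
finger_gap: 0.0197
gripper_force: 45.0
```

The grip is about 5 mm off along the cell, and the gap reads slightly small. I regrip centred and a bit lower.

```bash
python3 -m inch '[[-0.4,0,0,0,0],[-0.4,0,0,0,0],[-0.4,4.5,-0.5,2,0],[-0.4,4.5,-0.5,2,0],[-0.4,4.5,-0.5,2,0]]' 45 && python3 -m inch '[[-1,0,0,0,0],[-1,0,0,0,0],[-1,0,0,0,0],[-1,0,0,0,0]]' 45
```

```text
time: 9.3
ee_pos: [0.6402, 0.1577, 0.0241]
eef_rot: [-2.105, -2.332, 0.0]
contact_force: [0.3, -0.4, 0.5]
finger_gap: 0.0277
gripper_force: 0.0
time: 9.8
ee_pos: [0.6412, 0.1575, 0.0244]
eef_rot: [2.106, 2.331, 0.002]
contact_force: [3.5, 0.8, -2.3]
finger_gap: 0.0201
gripper_force: 45.0
```

```bash
python3 -m inch '[[-1,0,0,-2,0],[-1,0,0,-4,0],[-1,0,0,-7,0],[-1,0,0,-11,0],[-1,0,0,-15,0],[-1,0,0,-20,0],[-1,0,0,-26,0],[-1,0,0,-32,0]]' && python3 -m inch '[[-1,0,0,-20,0],[-1,0,0,-45,0],[-1,0,0,-70,0],[-1,0,0,-90,0],[-1,0,0,-90,0]]'
python3 - <<'E'
from m import *
np.set_printoptions(precision=4,suppress=True)
s=sense();M=rotm(s['eef_rot']);delta([0,0,0])
c=cam('wrist','w3.png')
k=blobs(c,[40,70,40],[95,255,255],(220,420,100,320),100)
print([ (cv2.contourArea(q),cv2.minAreaRect(q),cv2.boundingRect(q)) for q in k])
# predicted ends of a cell centred in the grip
p=np.array(s['ee_pos'])
for dz in(.0075,):
  print(proj(c,[p+M[:,0]*d+[0,0,dz] for d in(-.035,0,.035)]))
E
```

```text
time: 10.8
ee_pos: [0.6399, 0.1577, 0.0567]
eef_rot: [-2.105, -2.331, 0.001]
contact_force: [-0.5, 0.6, -0.9]
finger_gap: 0.02
gripper_force: 45.0
time: 11.42
ee_pos: [0.6417, 0.1582, 0.1488]
eef_rot: [2.104, 2.33, 0.005]
contact_force: [-0.8, 0.3, -0.7]
finger_gap: 0.0198
gripper_force: 45.0
shift [ -92.3 -655.1  146.1] turn 0 ydir 5.8 t 11.43 F [-0.8  0.3 -0.7] tcp [0.6417 0.1582 0.1488] gap 0.0198
[(2279.5, ((316.4999694824219, 223.49996948242188), (38.99999237060547, 64.99998474121094), -0.0), (297, 191, 40, 66)), (831.0, ((316.0, 295.0), (24.0, 36.0), 90.0), (298, 283, 37, 25))]
[[316.2236 305.0959]
 [316.2467 252.3925]
 [316.2741 193.122 ]]
```

View pics/w3.png

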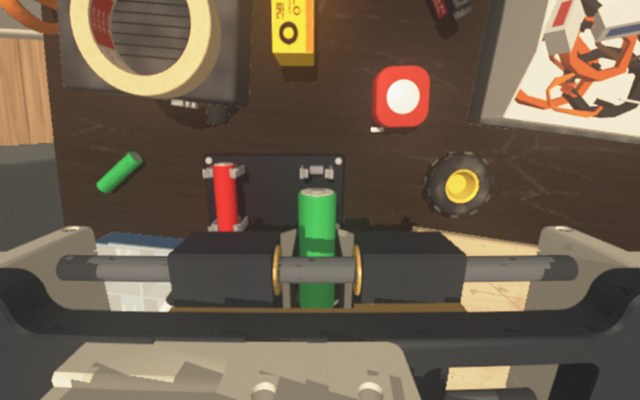

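The green cell is held centrally at about (317,250), the red cell is still in its clips at (227,195), and the green bay is empty. The touch on the knob and the measured pin put the rack's origin near (0.555, -0.160) with a yaw of about -7.8°.

Run:
```python
from m import *
delta([.5273,-.1562,.08],-7.8)
```

```text
shift [-300.6 -144.9   67. ] turn 13.6 ydir 5.8 t 11.47 F [-0.9 -0.3 -1.1] tcp [0.6409 0.1576 0.1472] gap 0.0198
```

```bash
python3 -m inch '[[-1,-35,-17,0,2],[-1,-85,-41,0,4],[-1,-135,-65,0,6],[-1,-185,-89,0,8],[-1,-235,-113,10,10],[-1,-275,-133,30,12],[-1,-301,-145,55,13.6],[-1,-301,-145,67,13.6]]' && python3 -m inch '[[-1,0,0,0,0],[-1,0,0,0,0]]'
python3 - <<'E'
from m import *
np.set_printoptions(precision=4,suppress=True)
delta([.5273,-.1562,.04],-7.8)
c=cam('wrist','w4.png');s=cam('scene','s4.png')
def rk(x,y,z,a=np.radians(-7.8)): return [.555+x*np.cos(a)-y*np.sin(a),-.160+x*np.sin(a)+y*np.cos(a),z]
pts=[rk(-.068,-.046,.028),rk(-.068,.038,.054),rk(.065,.047,.034),rk(.065,-.047,.034),rk(-.064,.047,.028),rk(-.064,-.047,.028)]
o=np.zeros((560,800,3),np.uint8)
w=c['img'][:,:,::-1].copy();g=s['img'][:,:,::-1].copy()
for im,cc in((w,c),(g,s)):
  for p in proj(cc,pts): cv2.circle(im,tuple(int(round(v)) for v in p),1,(255,0,255),-1)
o[:280,:448]=cv2.resize(w,(448,280));o[280:560,:]=cv2.resize(g[215:313,160:440],(800,280),interpolation=cv2.INTER_CUBIC)
cv2.imwrite('pics/c4.png',o)
E
```

```text
time: 12.48
ee_pos: [0.5237, -0.1598, 0.0767]
eef_rot: [-2.37, -2.057, 0.006]
contact_force: [1.0, 0.6, -1.2]
finger_gap: 0.0195
gripper_force: 45.0
time: 12.72
ee_pos: [0.5277, -0.1546, 0.0797]
eef_rot: [2.364, 2.069, 0.002]
contact_force: [0.1, -0.3, 0.2]
finger_gap: 0.0199
gripper_force: 45.0
shift [-1.7 -0.3 39.7] turn 0.2 ydir -7.6 t 12.72 F [ 0.1 -0.3  0.2] tcp [ 0.5277 -0.1546  0.0797] gap 0.0199
```

View pics/c4.png

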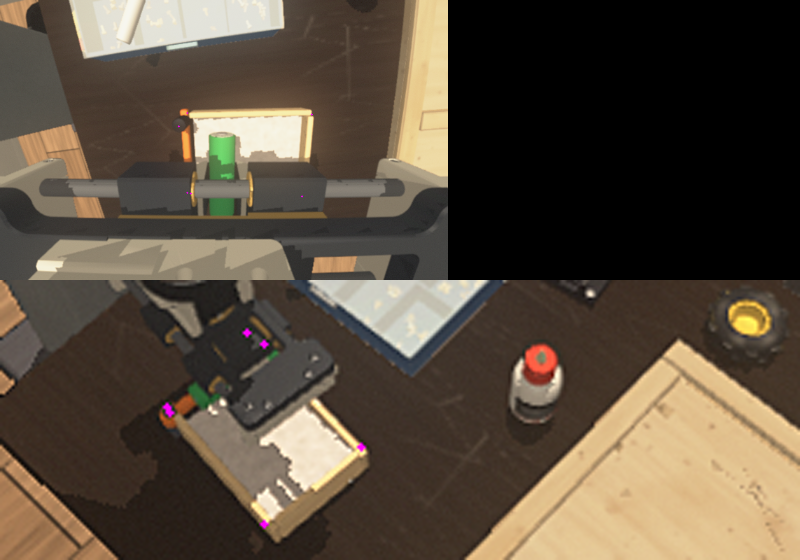

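The wrist view shows the gate shut along the low end of the rack, with the knob at about (181,123) and the cell held over the deck, parallel to it. The projected rack corners match the scene view. Next, lower slowly.

```bash
python3 -m inch '[[-1,-1.5,0,15,0],[-1,-1.5,0,30,0],[-1,-1.5,0,45,0],[-1,-1.5,0,54,0],[-1,-1.5,0,57,0],[-1,-1.5,0,59,0],[-1,-1.5,0,59,0]]' && python3 -m inch '[[-1,0,0,1,0],[-1,0,0,1,0],[-1,0,0,1,0]]' && python3 -m inch '[[-1,0,0,1,0],[-1,0,0,1,0],[-1,0,0,1,0]]'
```

```text
time: 13.7
ee_pos: [0.5268, -0.1581, 0.0205]
eef_rot: [2.367, 2.065, 0.0]
contact_force: [0.2, -0.7, -1.0]
finger_gap: 0.0195
gripper_force: 45.0
time: 14.08
ee_pos: [0.5266, -0.1581, 0.0194]
eef_rot: [2.367, 2.065, 0.0]
contact_force: [0.2, -0.3, -0.7]
finger_gap: 0.0196
gripper_force: 45.0
time: 14.45
ee_pos: [0.5265, -0.1581, 0.0182]
eef_rot: [-2.367, -2.066, -0.0]
contact_force: [-0.8, 0.0, -0.3]
finger_gap: 0.0198
gripper_force: 45.0
```

```bash
python3 -m inch '[[-1,0,0,0.7,0],[-1,0,0,0.7,0],[-1,0,0,0.7,0]]' && python3 -m inch '[[-1,0,0,0.7,0],[-1,0,0,0.7,0],[-1,0,0,0.7,0]]'
```

```text
time: 14.82
ee_pos: [0.5265, -0.1581, 0.0175]
eef_rot: [-2.367, -2.066, -0.0]
contact_force: [-1.4, -0.1, -0.6]
finger_gap: 0.0198
gripper_force: 45.0
time: 15.2
ee_pos: [0.5266, -0.1581, 0.0169]
eef_rot: [2.367, 2.065, 0.0]
contact_force: [0.6, -0.7, -0.6]
finger_gap: 0.0198
gripper_force: 45.0
```

```bash
python3 -m inch '[[-1,0,0,0.6,0],[-1,0,0,0.6,0],[-1,0,0,0.6,0]]' && python3 -m inch '[[-1,0,0,0.6,0],[-1,0,0,0.6,0],[-1,0,0,0.6,0]]'
```

```text
time: 15.58
ee_pos: [0.5266, -0.1581, 0.0167]
eef_rot: [2.367, 2.065, -0.0]
contact_force: [-1.8, 0.1, 6.1]
finger_gap: 0.0199
gripper_force: 45.0
time: 15.95
ee_pos: [0.5266, -0.1581, 0.0167]
eef_rot: [2.366, 2.065, -0.001]
contact_force: [-3.0, -0.1, 10.3]
finger_gap: 0.0194
gripper_force: 45.0
```

The cell touched the deck at TCP z = 16.7 mm, against 17.0 predicted. Now open slightly, let the cell settle against the low finger, then lift.

```bash
python3 -m inch '[[-1,0,0,-0.8,0],[-0.53,0,0,-0.8,0],[-0.5,0,0,-0.8,0],[-0.48,0,0,-0.8,0],[-0.46,0,0,-0.8,0],[-0.46,0,0,-0.8,0]]' 5 && python3 -m inch '[[-0.46,0,0,-3,0],[-0.46,0,0,-6,0],[-0.46,0,0,-10,0],[-0.46,0,0,-15,0],[-0.46,0,0,-20,0],[-0.46,0,0,-40,0],[-0.46,0,0,-80,0],[-0.46,0,0,-120,0]]' && python3 -m inch '[[-0.46,30,0,-30,0],[-0.46,80,0,-60,0],[-0.46,130,0,-60,0],[-0.46,180,0,-60,0],[-0.46,220,0,-60,0],[-0.46,220,0,-60,0]]'
python3 - <<'E'
from m import *
np.set_printoptions(precision=4,suppress=True)
t=cam('top','t5.png');s=cam('scene','s5.png')
G=([40,70,40],[95,255,255])
a=np.radians(-7.8);Rk=np.array([[np.cos(a),-np.sin(a)],[np.sin(a),np.cos(a)]])
for c,roi in((t,(370,440,180,260)),(s,(190,310,215,310))):
  for k in blobs(c,*G,roi):
    r=cv2.minAreaRect(k);P=plane(c,cv2.boxPoints(r),.022);p=plane(c,[r[0]],.022)[0]
    e=[P[1]-P[0],P[2]-P[1]];L=[np.linalg.norm(v) for v in e];d=Rk.T@e[int(np.argmax(L))][:2]
    print(r[0],'world',p,'rack',Rk.T@(p[:2]-[.555,-.160]),'size',L,'ang from rack y',(np.degrees(np.arctan2(d[1],d[0])))%180-90)
o=np.zeros((560,800,3),np.uint8)
o[:,:385]=cv2.resize(t['img'][170:272,370:440,::-1],(385,560),interpolation=cv2.INTER_CUBIC)
o[:300,390:]=cv2.resize(s['img'][215:315,180:317,::-1],(410,300),interpolation=cv2.INTER_CUBIC)
o[300:,390:]=cv2.resize(t['img'][145:240,225:375,::-1],(410,260),interpolation=cv2.INTER_CUBIC)
cv2.imwrite('pics/c5.png',o)
E
```

```text
time: 16.7
ee_pos: [0.5265, -0.1581, 0.0164]
eef_rot: [-2.367, -2.066, -0.0]
contact_force: [0.1, 0.9, -0.3]
finger_gap: 0.0248
gripper_force: 0.0
time: 17.7
ee_pos: [0.5265, -0.1579, 0.1386]
eef_rot: [2.367, 2.066, 0.001]
contact_force: [0.5, -0.3, 0.1]
finger_gap: 0.0246
gripper_force: 0.0
time: 18.45
ee_pos: [0.5562, 0.065, 0.1982]
eef_rot: [-2.359, -2.074, -0.005]
contact_force: [-0.2, 0.2, 0.5]
finger_gap: 0.0247
gripper_force: 0.0
(238.76614379882812, 253.6178436279297) world [ 0.5033 -0.1541  0.022 ] rack [-0.052  -0.0012] size [np.float64(0.07126073507891217), np.float64(0.022909912656187966)] ang from rack y 3.0165827237124176
```

View pics/c5.png

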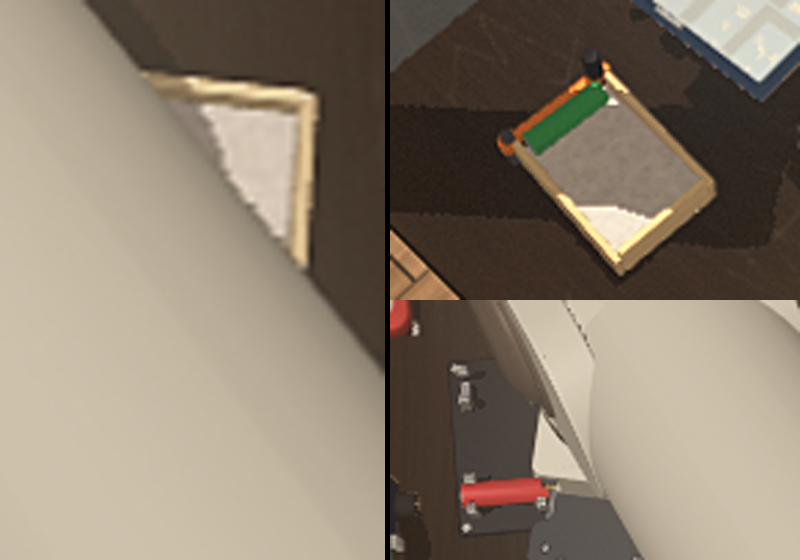

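The scene view shows the green cell lying crosswise against the shut gate at about (567,118). It measures (-52, -1) mm in the rack frame, 3° off crosswise. The red cell is in its clips at (505,491).

```bash
python3 -c "
from cell import close_job
print(close_job())"
```

```text
the job is handed in; nothing more can be done
None
```

I handed the job in at about 18.5 s of the 54 s, and no verdict came back: the gate is shut, the green cell rests crosswise against it (measured 1–2 mm from the touching position), and the red cell is still in its clips.

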